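# Hang the cuvette basket in the rinsing bath

### The job

Pick up the steel basket that has a bent lip and hang it inside the white rinsing bath, with its lip over the front wall (the wall nearest the robot), gently lowered, not dropped. The rail on that wall has one notch: feel your way along the rail with light pressure until the lip drops into the notch, leave the basket hanging there fully home and upright, and let go. Do not force anything against the bath, and leave the other things on the bench where they are.

Things in the scene. Friction and masses are not known exactly. Their poses are not given: they have to be found in the camera images.
- holder: Bare steel hook-on basket with six clear cuvettes fixed in it, 110-225 g, standing on the bench. Origin: centre of the underside; z up, y along lip and handle, x from the lip (at -x) towards the basket. Basket part: x -27 to 24 mm, 66 mm wide (y), 50 mm high. Its back plate (outer face x = -27 mm) goes on up to the lip at z = 70-78 mm and the handle above it.
- holder_grip (a point): Point to pinch, in the basket's handle: an upright plate 10 mm thick (x), 44 mm wide (y), from z = 78 to 145 mm of the basket's frame. This point is at (-25, 0, 125) mm of that frame, 20 mm below the handle's top; same axes. Pinch from above, fingers closing along x.
- holder_throat (a point): On the basket at (-32, 0, 70) mm of its frame, same axes: middle of the underside of the lip's bridge, which comes to lie on the rim. The lip is 44 mm wide (y). Its leg hangs parallel to the back plate, down to z = 48 mm, then flares out to z = 42, x = -45 mm. The throat between back plate (x = -27) and leg (x = -37 mm) is 10 mm wide.
- bath: White rinsing bath, fixed, 150 (x) by 330 (y) by 105 mm high. Origin: centre of the underside; z up, x from the front wall (nearest the robot) to the back. Empty open trough: x -70 to 60 mm, y -95 to 95 mm, floor at z = 14 mm; solid ends 105 mm high. Basket's underside is at z = 26 mm of the bath when the lip is home in the notch, 35 mm while it rides on the rail. Bears at most 40 N.
- bath_wall (a point): At (-72.5, 0, 105) mm of the bath, same axes: centre line of the 5 mm thick front wall, at the top of the dark steel rail on it. The rail is level at z = 105 mm but for one square notch, 52 mm long (y), 9 mm deep. The notch stays put, but its centre lies anywhere from y = -35 to 35 mm, unmeasured: see it, or feel for it, sliding the lip along y under a few newtons (4 mm play each side).
- plain_basket: Bystander: similar steel basket, 48 by 66 by 50 mm high, but without lip or handle. Leave alone. Origin: centre of underside.
- cuvette_block: Bystander: grey block 50 by 120 by 30 mm with two rows of clear cuvettes, 53 mm high in all. Leave alone. Origin: centre of underside.
- reagent_bottle: Bystander: white bottle, 60 mm across, 130 mm high. Leave alone. Origin: centre of underside.
- amber_jar: Bystander: brown glass jar, 56 mm across, 85 mm high. Leave alone. Origin: centre of underside.
- beaker: Bystander: glass beaker, 72 mm across, 90 mm high. Leave alone. Origin: centre of underside.
- spatula: Bystander: steel spatula 170 mm long, lying on the bench. Leave alone. Origin: near its middle.
- dish: Bystander: white dish 90 mm across, 15 mm high. Leave alone. Origin: centre of underside.
Mind the look-alikes: they are no part of the job. Leave any brown, purple or yellow look-alike of the holder alone.

How it is judged (in metres and radians):
On the way, in this order (a step that is already met when the one before it is completed fails the run):
1. the hook-on basket is lifted off the bench in the gripper (height (world z) of holder above 0.05 m and contact force between the fingers and holder above 1 N), for 0.2 s.
2. the lip is over the front wall, with the basket inside the trough (x of holder in the frame of bath between -0.046 and -0.035 m and y of holder in the frame of bath between -0.062 and 0.062 m and z of holder in the frame of bath between 0.02 and 0.045 m), for 0.2 s.
At the end, for the whole second after the job is handed in: The hook-on basket hangs inside the bath with its lip over the front wall and down in the notch: underside 22 to 29 mm above the bath's underside (26 when home, 35 on the rail), upright within 0.1 rad, lip parallel to the wall within 0.1 rad, at rest and released (x of holder in the frame of bath between -0.047 and -0.034 m and y of holder in the frame of bath between -0.045 and 0.045 m and z of holder in the frame of bath between 0.022 and 0.029 m and angle between holder's own z axis and vertical below 0.1 rad and angle between the y axis of holder and the y axis of bath, either way round below 0.1 rad and linear speed of holder below 0.02 m/s and contact force between the fingers and holder below 0.1 N); the robot touches nothing.
It fails at once if the bath or its rail is pressed with more than 40 N (contact force between bath and anything else above 40 N).
It fails at once if the basket is dropped (falls freely more than about 12 mm) (contact force between the fingers and holder below 0.05 N and linear speed of holder above 0.5 m/s).
It fails at once if another thing on the bench is moved more than 20 mm (distance of any of plain_basket, cuvette_block, reagent_bottle, amber_jar, beaker, spatula, dish from where it was at the start of the episode above 0.02 m).
It also fails if it takes over 64 s, if anything falls off the work surface, if the arm or the gripper's body presses on something with over 40 N, if the wrist force passes 120 N, or if a joint passes its speed limit or range.

### The arm

A 6-joint arm with a two-finger parallel gripper is mounted at the origin on the work surface. World frame = base frame: x ahead of the robot, y to its left, z up, the work surface at z = 0. Lengths are in mm, angles in rad, forces in N, time in s.
With the tool pointing down it reaches from about 300 to 775 mm from the base axis. Payload 14.6 kg.
Tool frame: the origin (TCP) lies midway between the tips of the shut fingers; the grasp point (between the pads) lies 19 mm behind it; z points along the fingers, y is the direction in which the jaws open and shut (so a half turn about z gives the same grasp; the last joint's range is limited). The gripper opens to 94 mm and grips with 3 to 60 N. Pads are 16 mm wide; open, the fingers measure 119 mm over their backs; the gripper's body (75 mm by 177 mm) begins 78 mm behind the grasp point.
Start: joints at [-0.067, 0.3, 1.521, -0, 1.321, -0.067], TCP at [549.99, -0.002, 205.446] pointing down, gripper open.
Joint ranges: [-3.03, 3.03], [-0.79, 2.21], [0.23, 2.52], [-1.04, 4.18], [0, 3.07], [-2.55, 2.55]. Speed limits (rad/s): [2.22, 2.22, 2.57, 3.14, 3.14, 3.14].

### API

Orientations are given as [roll, pitch, yaw] about the fixed x, y, z axes, in that order (R = Rz(yaw) Ry(pitch) Rx(roll)).
In Python, from cell import manip gives the robot as it stands.
- The arm moves only by the tool play_rows, never from a script. Its argument "commands" is a list of rows, each an object of numbers: "x", "y", "z": the shift along the tool's x, y, z in m; "wx", "wy", "wz": the turn, a rotation vector about the tool's x, y, z in degrees; "grip": the opening, from 0 (shut) to 1 (fully open). In form: [{"x": .., "y": .., "z": .., "wx": .., "wy": .., "wz": .., "grip": ..}, ...]. A call has 1 to 20 rows; each row shifts and turns the commanded pose from where the row before left it, along the tool's axes as they then stand; what a row does not reach is not made up. A row lasts 1/8 s, in which the tool goes at most 62.5 mm and 10.7 degrees, less where a joint would pass 70% of its speed; a pose out of reach is approached as far as the arm can. A call is refused whole if a number of a shift passes 0.0625 or a number of a turn 10.7, either way. A call with a gripper value outside its range is refused whole. The fingers move at their own pace and stop on an object; "squeeze" is the grip in N (left out, the last holds). Time passes only in rows, so rows that do not move let the fingers close. It gives the time, the measured TCP pose, the force and the opening at its end, in the units of the state.
- manip.read_state(): the state, without advancing time (a new reading comes with each control period).
- manip.camera(name): name is "scene" or "side" or "wrist"; returns (picture, depth): 420x560x3 uint8, red, green, blue; 420x560 float32, mm along the optical axis (not along the pixel's ray), 0 where there is no reading.
- manip.camera_info(name): a dict with "intrinsics" (3x3 intrinsics, pixels), "camera_from_world" (4x4, takes a point from world to camera coordinates); the wrist camera has in their place "tool_from_camera" (4x4, takes a point from camera to tool coordinates, whose origin is the TCP and whose axes are the flange's). Camera axes: x right, y up, looking along -z (the intrinsics and any distortion apply to the point x, -y, -z); pixel columns grow to the right and rows downward; lengths in mm; the calibration is good to about 2 mm. A picture is of the moment at which its call begins: read the wrist's pose just before it. camera_info takes no time and is no camera call.
- manip.sign_off(): hands the job in, once; it reports no verdict.
The state is a dict: "clock": time; "joints": joint angles; "qd": joint speeds; "effort": joint torques, N m; "eef_pos": TCP position; "eef_rot": TCP orientation; "wrist_force": force on the tool from outside, world axes, zero at the start; "moment": the same for the moment, N m; "finger_gap": finger opening in mm.
Only numpy, scipy, OpenCV 4.12 (cv2) and the standard library are available. Lean on these libraries where they do the work, as an engineer would, in place of code of your own. Each camera call takes 0.05 s, during which the arm holds its last target.

## Working session

There is one attempt and no reset: what is moved stays moved. The work goes in short steps, Python scripts to look and compute and a tool call to move; the robot and the scene stay as the last step left them, time stands still between calls to the robot, and variables do not carry over. Pictures are saved under pics/ and viewed, and the job is handed in when it is done.

Besides the shell and the picture viewer there is one more tool, called after ">>>" as name(argument=value, ...) on one line, values as JSON. play_rows: Moves the arm, as the interface text tells. Its arguments: {"type":"object","properties":{"commands":{"type":"array"},"squeeze":{"type":"number"}},"required":["commands"]}

```bash
mkdir -p pics; ls; python3 - <<'E'
from cell import manip
import cv2,numpy as np
s=manip.read_state();print(s)
for n in("scene","side","wrist"):
    p,d=manip.camera(n);cv2.imwrite(f"pics/{n}0.png",p[:,:,::-1]);np.save(f"pics/{n}0.npy",d)
    i=manip.camera_info(n);print(n,{k:np.round(np.array(v),4).tolist() if not isinstance(v,str) else v for k,v in i.items()})
E
```

```text
pics
{'clock': 0.0, 'joints': array([-6.66005917e-02,  3.00470046e-01,  1.52157664e+00, -3.21224931e-05,
        1.32072404e+00, -6.65791935e-02]), 'qd': array([-2.07133300e-03, -5.37654560e-04,  3.26649188e-05,  1.91013546e-03,
        3.24985994e-03, -1.21861397e-03]), 'effort': array([-1.53750298e-03, -5.31805658e+01, -3.52735734e+01,  7.07558286e-02,
        2.43994006e-02, -4.79655944e-05]), 'eef_pos': array([5.49731659e+02, 6.19753315e-03, 2.04888795e+02]), 'eef_rot': array([-3.14041512e+00, -4.73323190e-05,  1.57078287e+00]), 'wrist_force': array([-0.68715668, -0.24935359,  0.06702013]), 'moment': array([ 0.0483127 , -0.02273124,  0.00581547]), 'finger_gap': 93.7907427223971}
scene {'intrinsics': [[452.2534, 0.0, 269.3485], [0.0, 452.2534, 206.8782], [0.0, 0.0, 1.0]], 'camera_from_world': [[-0.3862, 0.9224, -0.0092, 175.9037], [-0.7185, -0.2946, 0.6301, 351.768], [0.5785, 0.2499, 0.7765, -1623.1194], [0.0, 0.0, 0.0, 1.0]]}
side {'intrinsics': [[469.4725, 0.0, 285.2891], [0.0, 469.4725, 211.3298], [0.0, 0.0, 1.0]], 'camera_from_world': [[0.9168, -0.3993, -0.0046, -483.7404], [0.2478, 0.56, 0.7906, -241.7913], [-0.3131, -0.726, 0.6123, -1158.7249], [0.0, 0.0, 0.0, 1.0]]}
wrist {'intrinsics': [[363.4681, 0.0, 278.6117], [0.0, 363.4681, 213.6397], [0.0, 0.0, 1.0]], 'tool_from_camera': [[-0.0001, 0.9704, 0.2416, 69.8795], [1.0, 0.0003, -0.0011, 0.7304], [-0.0011, 0.2416, -0.9704, -178.8448], [0.0, 0.0, 0.0, 1.0]]}
```

View pics/scene0.png

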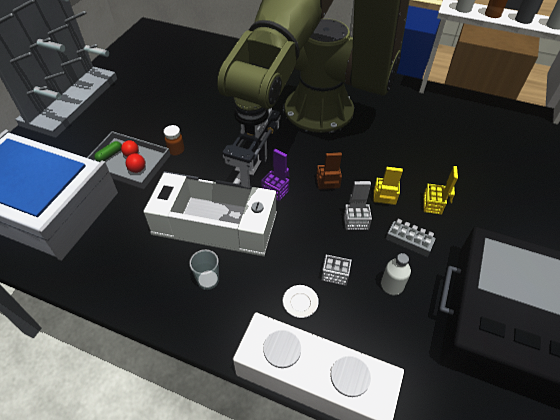

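View pics/side0.png

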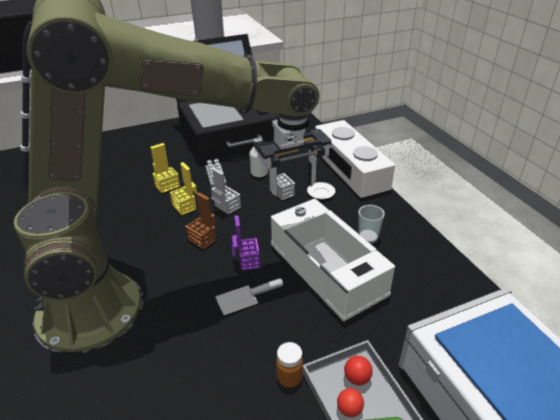

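View pics/wrist0.png

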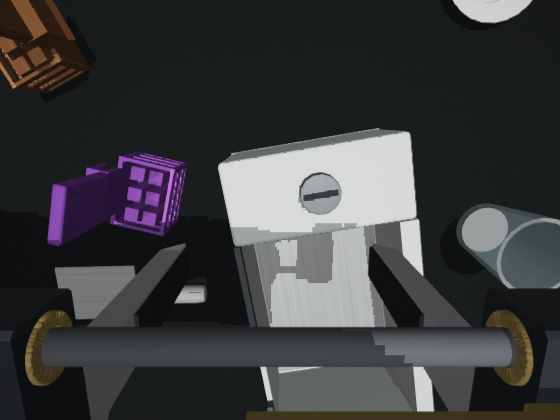

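Scene view: the grey basket with a handle is at about (358,205), or (223,190) in the side view. The grey basket without a handle is at (337,268). The coloured look-alikes are purple (277,178), brown (329,172) and yellow (388,187) and (438,195). The bath is at (212,213). I'll confirm the target in enlarged crops.

```bash
python3 - <<'E'
import cv2,numpy as np
a=cv2.imread("pics/scene0.png")[170:290,310:450];b=cv2.imread("pics/side0.png")[150:270,170:310]
cv2.imwrite("pics/crop0.png",np.vstack([cv2.resize(x,None,fx=2.45,fy=2.45,interpolation=cv2.INTER_CUBIC) for x in(a,b)])[:600])
a=cv2.imread("pics/scene0.png")[160:260,130:290];b=cv2.imread("pics/side0.png")[195:325,260:400]
cv2.imwrite("pics/crop1.png",np.hstack([cv2.resize(x,(400,400),interpolation=cv2.INTER_CUBIC) for x in(a,b)]))
E
```

```text
(no output)
```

View pics/crop0.png

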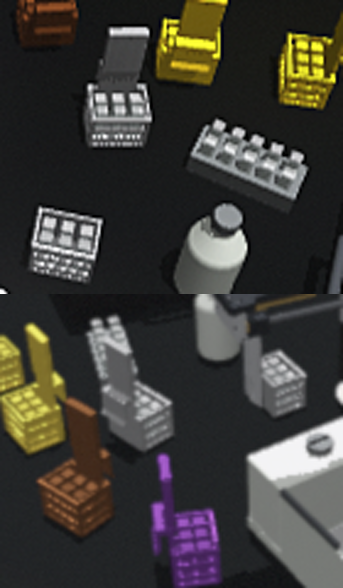

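View pics/crop1.png

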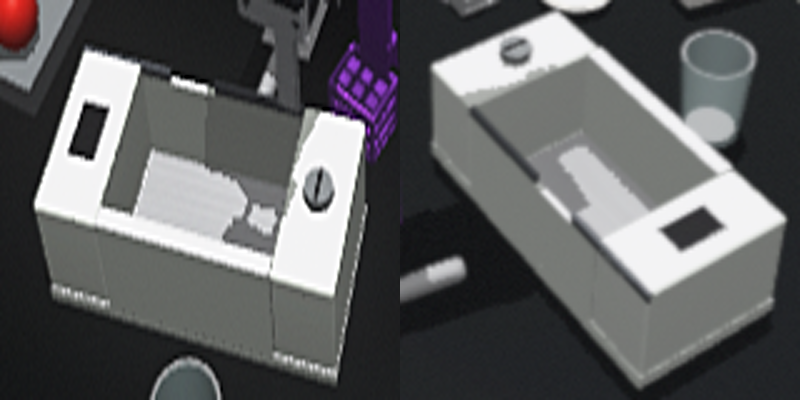

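The crops show that (358,205) is the bare steel basket with the handle and bent lip, and (337,268) is the plain one. The notch shows as the light gap in the dark rail, at about scene (206,181) and side (353,260). Next I'll measure both in world coordinates.

```bash
cat > h.py <<'E'
import numpy as np,cv2
from cell import manip
def cam(n,st=None):
    i=manip.camera_info(n);K=np.array(i["intrinsics"])
    if n!="wrist": W=np.linalg.inv(np.array(i["camera_from_world"]))
    else:
        from scipy.spatial.transform import Rotation as R
        T=np.eye(4);T[:3,:3]=R.from_euler("xyz",st["eef_rot"]).as_matrix();T[:3,3]=st["eef_pos"];W=T@np.array(i["tool_from_camera"])
    return K,W
def cloud(d,K,W):
    v,u=np.mgrid[:d.shape[0],:d.shape[1]]
    x=(u-K[0,2])/K[0,0]*d;y=-(v-K[1,2])/K[1,1]*d
    P=np.stack([x,y,-d],-1)@W[:3,:3].T+W[:3,3];P[d<=0]=np.nan;return P
def onplane(uv,z,K,W):
    uv=np.atleast_2d(uv).astype(float)
    r=np.stack([(uv[:,0]-K[0,2])/K[0,0],-(uv[:,1]-K[1,2])/K[1,1],-np.ones(len(uv))],-1)@W[:3,:3].T
    t=(z-W[2,3])/r[:,2];return W[:3,3]+t[:,None]*r
E
python3 - <<'E'
from h import *
for n in("scene","side"):
    K,W=cam(n);d=np.load(f"pics/{n}0.npy");P=cloud(d,K,W);im=cv2.imread(f"pics/{n}0.png")
    # bath tops
    R=dict(scene=(140,165,290,260),side=(262,195,400,325))[n]
    m=np.zeros(d.shape,bool);m[R[1]:R[3],R[0]:R[2]]=1
    t=m&(abs(P[...,2]-105)<5)&(im.min(2)>150)
    pts=P[t];print(n,"top z",np.median(pts[:,2]),len(pts))
    r=cv2.minAreaRect(pts[:,:2].astype(np.float32));print(r,cv2.boxPoints(r).round(0).tolist())
    # holder
    R=dict(scene=(338,175,376,232),side=(200,155,245,215))[n]
    m=np.zeros(d.shape,bool);m[R[1]:R[3],R[0]:R[2]]=1
    for lo,hi in((30,62),(85,150),(120,150)):
        t=m&(P[...,2]>lo)&(P[...,2]<hi)&(np.ptp(im.astype(int),axis=2)<25)
        if t.sum()<5:continue
        q=P[t];r=cv2.minAreaRect(q[:,:2].astype(np.float32));print("holder",lo,hi,len(q),"zmax",q[:,2].max(),q.mean(0).round(1),r,cv2.boxPoints(r).round(0).tolist())
E
```

```text
scene top z 106.172360219707 2236
((603.4839477539062, -109.35964965820312), (152.02503967285156, 329.14599609375), 9.637161254882812) [[501.0, 40.0], [556.0, -284.0], [706.0, -259.0], [651.0, 66.0]]
holder 30 62 465 zmax 61.817955423235276 [443.8 263.5  46. ] ((395.03057861328125, 243.686279296875), (164.26690673828125, 67.03585815429688), 22.621421813964844) [[306.0, 243.0], [332.0, 181.0], [484.0, 244.0], [458.0, 306.0]]
holder 85 150 296 zmax 149.52659282128684 [425.  255.2 120.8] ((422.4237060546875, 255.00025939941406), (16.851953506469727, 43.77640914916992), 15.210996627807617) [[409.0, 274.0], [420.0, 232.0], [436.0, 236.0], [425.0, 278.0]]
holder 120 150 161 zmax 149.52659282128684 [424.4 255.4 136.6] ((421.99371337890625, 254.95228576660156), (14.234347343444824, 43.25261688232422), 23.166975021362305) [[407.0, 272.0], [424.0, 232.0], [437.0, 238.0], [420.0, 278.0]]
side top z 104.68545019657648 2168
((603.1233520507812, -109.34918212890625), (151.655517578125, 331.0547790527344), 9.931614875793457) [[500.0, 41.0], [557.0, -285.0], [706.0, -259.0], [649.0, 67.0]]
holder 30 62 421 zmax 61.688666709174754 [442.9 313.2  45.5] ((439.6004638671875, 386.4998779296875), (326.5525817871094, 82.99623107910156), 89.08183288574219) [[395.0, 224.0], [478.0, 223.0], [484.0, 549.0], [401.0, 550.0]]
holder 85 150 214 zmax 147.78548919170055 [417.3 244.2 118.9] ((400.72796630859375, 198.80247497558594), (154.5829620361328, 35.22183609008789), 69.896240234375) [[358.0, 132.0], [391.0, 120.0], [444.0, 265.0], [411.0, 277.0]]
holder 120 150 106 zmax 147.78548919170055 [417.2 244.6 135.3] ((400.6836853027344, 198.77186584472656), (154.61073303222656, 34.63669967651367), 69.7021484375) [[358.0, 132.0], [390.0, 120.0], [444.0, 265.0], [411.0, 277.0]]
```

>>> play_rows(commands=[{"z":-0.03},{"z":-0.03},{"x":0.036,"y":-0.021,"z":-0.006,"wz":-3},{"x":0.036,"y":-0.021,"z":-0.006,"wz":-3},{"x":0.036,"y":-0.021,"z":-0.006,"wz":-3},{"x":0.036,"y":-0.021,"z":-0.006,"wz":-3},{"x":0.036,"y":-0.021,"z":-0.006,"wz":-3},{"x":0.036,"y":-0.021,"z":-0.006,"wz":-3},{}])

```text
$.commands[0]: bad value
```

```bash
python3 - <<'E'
from h import *
s=manip.read_state();print(s["clock"],s["eef_pos"],np.degrees(s["eef_rot"]))
p,d=manip.camera("wrist");cv2.imwrite("pics/w1.png",p[:,:,::-1]);np.savez("pics/w1.npz",d=d,pos=s["eef_pos"],rot=s["eef_rot"])
E
```

```text
0.15 [5.49799127e+02 1.60512219e-02 2.05015611e+02] [-1.79947656e+02 -3.72486708e-03  9.00020850e+01]
```

View pics/w1.png

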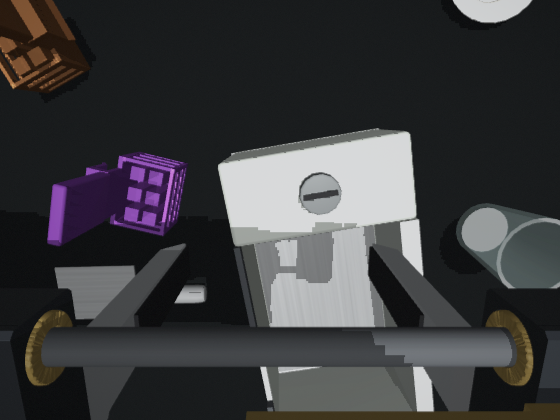

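The call was refused, so the arm hasn't moved. The rows probably need all seven numbers, so I'll send them in full.

>>> play_rows(commands=[{"x":0,"y":0,"z":-0.03,"wx":0,"wy":0,"wz":0,"grip":1},{"x":0,"y":0,"z":-0.03,"wx":0,"wy":0,"wz":0,"grip":1},{"x":0.036,"y":-0.021,"z":-0.006,"wx":0,"wy":0,"wz":-3,"grip":1},{"x":0.036,"y":-0.021,"z":-0.006,"wx":0,"wy":0,"wz":-3,"grip":1},{"x":0.036,"y":-0.021,"z":-0.006,"wx":0,"wy":0,"wz":-3,"grip":1},{"x":0.036,"y":-0.021,"z":-0.006,"wx":0,"wy":0,"wz":-3,"grip":1},{"x":0.036,"y":-0.021,"z":-0.006,"wx":0,"wy":0,"wz":-3,"grip":1},{"x":0.036,"y":-0.021,"z":-0.006,"wx":0,"wy":0,"wz":-3,"grip":1},{"x":0,"y":0,"z":0,"wx":0,"wy":0,"wz":0,"grip":1}])

```text
clock: 1.32
eef_pos: [396.3, 198.2, 302.1]
eef_rot: [3.14, -0.0, 1.888]
wrist_force: [0.1, -0.9, -0.4]
finger_gap: 93.9
```

```bash
cat > snap.py <<'E'
import sys
from h import *
n=sys.argv[1]
s=manip.read_state();print(s["clock"],s["eef_pos"].round(1),np.degrees(s["eef_rot"]).round(2),s["wrist_force"].round(2))
p,d=manip.camera("wrist");cv2.imwrite(f"pics/{n}.png",p[:,:,::-1]);np.savez(f"pics/{n}.npz",d=d,pos=s["eef_pos"],rot=s["eef_rot"])
E
python3 snap.py w2
```

```text
1.325 [396.3 198.2 302.1] [ 1.7993e+02 -1.0000e-02  1.0819e+02] [ 0.14 -0.9  -0.37]
```

View pics/w2.png

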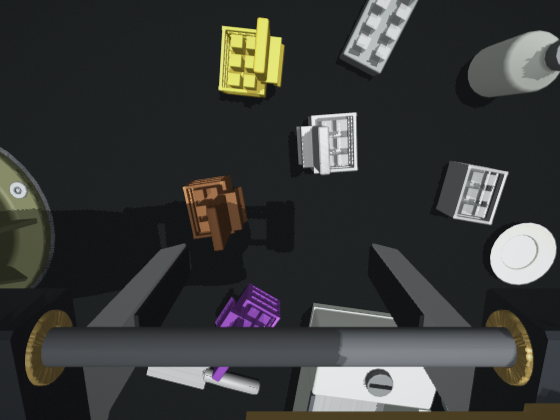

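The wrist view shows the target at (330,142), with the handle on its left (-x side). The nearest neighbours are brown (215,210) and yellow (250,65).

```bash
python3 - <<'E'
from h import *
z=np.load("pics/w2.npz");s=dict(eef_pos=z["pos"],eef_rot=z["rot"]);K,W=cam("wrist",s);P=cloud(z["d"],K,W);im=cv2.imread("pics/w2.png")
m=np.zeros(P.shape[:2],bool);m[105:182,290:365]=1
for lo,hi in((44,58),(66,84),(90,150),(140,150)):
    t=m&(P[...,2]>lo)&(P[...,2]<hi)
    q=P[t]; 
    if len(q)<5:continue
    r=cv2.minAreaRect(q[:,:2].astype(np.float32));print(lo,hi,len(q),q[:,2].max().round(1),q.mean(0).round(1),np.round(r[0],1),np.round(r[1],1),round(r[2],1),cv2.boxPoints(r).round(1).tolist())
# everything >20 high within 130 mm of handle
a=np.isfinite(P[...,2])&(P[...,2]>25)&(np.hypot(P[...,0]-418,P[...,1]-254)<130)&(P[...,2]<200)
n,l,st,c=cv2.connectedComponentsWithStats(a.astype(np.uint8))
for i in range(1,n):
    if st[i,4]>40: q=P[l==i];print(st[i],q.min(0).round(),q.max(0).round())
c=cv2.resize(im[90:195,280:380],None,fx=5,fy=5,interpolation=cv2.INTER_CUBIC);cv2.imwrite("pics/w2c.png",c)
E
```

```text
44 58 1089 57.6 [445.3 266.9  48.3] [436.3 260.7] [68.3 66.1] 22.3 [[392.20001220703125, 278.29998779296875], [417.29998779296875, 217.10000610351562], [480.5, 243.10000610351562], [455.3999938964844, 304.29998779296875]]
66 84 463 83.4 [412.6 251.5  77.3] [412.9 251.5] [14.1 44.3] 18.8 [[399.0, 270.1000061035156], [413.29998779296875, 228.3000030517578], [426.70001220703125, 232.8000030517578], [412.3999938964844, 274.70001220703125]]
90 150 753 146.7 [420.6 255.3 136.2] [422.2 255.2] [10.2 43.5] 22.0 [[409.29998779296875, 273.3999938964844], [425.70001220703125, 233.10000610351562], [435.1000061035156, 236.89999389648438], [418.79998779296875, 277.29998779296875]]
140 150 532 146.7 [421.9 255.4 144.3] [422.3 255. ] [10.2 43.1] 22.0 [[409.5, 273.0], [425.70001220703125, 233.10000610351562], [435.1000061035156, 236.89999389648438], [419.0, 276.8999938964844]]
[ 218   17   66   79 2245] [296. 279.  25.] [363. 347. 147.]
[ 343   33   46   40 1044] [421. 356.  25.] [472. 384.  56.]
[229  54  14  15 176] [302. 307.  25.] [316. 322.  49.]
[228  73  14  14 172] [306. 288.  25.] [320. 302.  50.]
[ 296  112   61   62 2392] [396. 224.  25.] [480. 304. 147.]
[333 119  14  12 149] [437. 278.  25.] [453. 293.  50.]
[334 136  14  12 160] [445. 260.  27.] [460. 276.  50.]
[ 206  178   41   68 1750] [317. 137.  25.] [374. 182. 146.]
```

View pics/w2c.png

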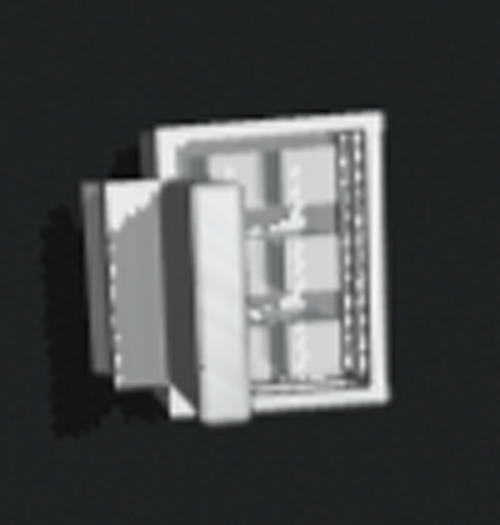

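>>> play_rows(commands=[{"x":0.0115,"y":0.0106,"z":0.02,"wx":0,"wy":0,"wz":0,"grip":1},{"x":0.0115,"y":0.0106,"z":0.025,"wx":0,"wy":0,"wz":0,"grip":1},{"x":0.0115,"y":0.0106,"z":0.025,"wx":0,"wy":0,"wz":0,"grip":1},{"x":0.0115,"y":0.0106,"z":0.02,"wx":0,"wy":0,"wz":0,"grip":1},{"x":0,"y":0,"z":0,"wx":0,"wy":0,"wz":-3.8,"grip":1},{"x":0,"y":0,"z":0,"wx":0,"wy":0,"wz":0,"grip":1}])

```text
clock: 2.12
eef_pos: [424.2, 253.1, 210.8]
eef_rot: [-3.141, 0.0, 1.95]
wrist_force: [-0.5, 0.4, -0.3]
finger_gap: 94.0
```

```bash
python3 snap.py w3; python3 - <<'E'
from h import *
z=np.load("pics/w3.npz");s=dict(eef_pos=z["pos"],eef_rot=z["rot"]);K,W=cam("wrist",s);P=cloud(z["d"],K,W)
t=(P[...,2]>138)&(P[...,2]<152)&(np.hypot(P[...,0]-422,P[...,1]-255)<35)
q=P[t];print(len(q),np.median(q[:,2]));r=cv2.minAreaRect(q[:,:2].astype(np.float32));print(r)
E
```

```text
2.125 [424.2 253.1 210.8] [-1.7994e+02  1.0000e-02  1.1171e+02] [-0.53  0.43 -0.27]
858 144.31624283124228
((422.3620910644531, 254.89695739746094), (9.91510009765625, 44.302276611328125), 21.871540069580078)
```

View pics/w3.png

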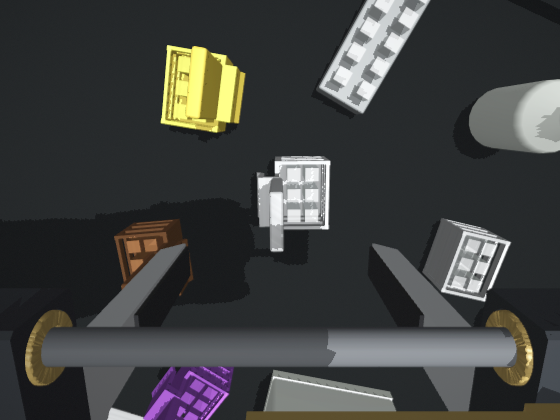

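The second wrist position agrees: the handle (276,215) stands at (422.4,254.9), top z 144.3, yaw 21.9°. I'll go down and pinch.

>>> play_rows(commands=[{"x":0.0024,"y":-0.0011,"z":0.03,"wx":0,"wy":0,"wz":-0.2,"grip":1},{"x":0,"y":0,"z":0.03,"wx":0,"wy":0,"wz":0,"grip":1},{"x":0,"y":0,"z":0.03,"wx":0,"wy":0,"wz":0,"grip":1},{"x":0,"y":0,"z":0.015,"wx":0,"wy":0,"wz":0,"grip":1},{"x":0,"y":0,"z":0,"wx":0,"wy":0,"wz":0,"grip":0.3},{"x":0,"y":0,"z":0,"wx":0,"wy":0,"wz":0,"grip":0},{"x":0,"y":0,"z":0,"wx":0,"wy":0,"wz":0,"grip":0},{"x":0,"y":0,"z":0,"wx":0,"wy":0,"wz":0,"grip":0},{"x":0,"y":0,"z":0,"wx":0,"wy":0,"wz":0,"grip":0},{"x":0,"y":0,"z":0,"wx":0,"wy":0,"wz":0,"grip":0}], squeeze=25)

```text
clock: 3.42
eef_pos: [421.7, 255.6, 106.5]
eef_rot: [3.141, -0.0, 1.955]
wrist_force: [-0.4, 1.1, 0.5]
finger_gap: 37.2
```

>>> play_rows(commands=[{"x":0,"y":0,"z":0,"wx":0,"wy":0,"wz":0,"grip":0},{"x":0,"y":0,"z":0,"wx":0,"wy":0,"wz":0,"grip":0},{"x":0,"y":0,"z":0,"wx":0,"wy":0,"wz":0,"grip":0},{"x":0,"y":0,"z":0,"wx":0,"wy":0,"wz":0,"grip":0},{"x":0,"y":0,"z":0,"wx":0,"wy":0,"wz":0,"grip":0},{"x":0,"y":0,"z":0,"wx":0,"wy":0,"wz":0,"grip":0}], squeeze=25)

```text
clock: 4.18
eef_pos: [421.6, 255.6, 106.4]
eef_rot: [-3.141, -0.0, 1.955]
wrist_force: [0.7, -0.4, -2.3]
finger_gap: 10.4
```

The grip is good at a 10.4 mm gap. Before lifting I'll work out the bath pose and notch from the pictures I already have.

```bash
python3 - <<'E'
from h import *
c=np.array([603.3,-109.35]);yaw=np.radians(9.78)
Rz=np.array([[np.cos(yaw),-np.sin(yaw)],[np.sin(yaw),np.cos(yaw)]])
ys=np.arange(-100,101,4.)
for n in("scene","side"):
    K,W=cam(n);im=cv2.imread(f"pics/{n}0.png").mean(2).astype(np.float32);Ci=np.linalg.inv(W)
    for xl,zl in((-72.5,105),(-72.5,97)):
        X=np.c_[(np.c_[np.full(len(ys),xl),ys])@Rz.T+c,np.full(len(ys),float(zl))]
        q=X@Ci[:3,:3].T+Ci[:3,3];u=K[0,2]-K[0,0]*q[:,0]/q[:,2];v=K[1,2]+K[1,1]*q[:,1]/q[:,2]
        g=cv2.remap(im,u.astype(np.float32)[None],v.astype(np.float32)[None],1)[0]
        print(n,zl,[(int(y),int(a)) for y,a in zip(ys,g)])
    d=np.load(f"pics/{n}0.npy");P=cloud(d,K,W)
    L=np.concatenate([(P[...,:2]-c)@Rz,P[...,2:]],-1)
    # rail top points: dark
    m=(im<70)&(abs(L[...,0]+72.5)<8)&(abs(L[...,1])<95)&(abs(L[...,2]-105)<4)
    q=L[m];print("rail pts",len(q),q.mean(0),"fit x vs y",np.polyfit(q[:,1],q[:,0],1),"z med",np.median(q[:,2]))
    yy=np.sort(q[:,1]);g=np.diff(yy);i=g.argsort()[-3:];print([(yy[k].round(1),yy[k+1].round(1)) for k in i])
    # end top corners in bath frame
    t=(im>150)&(abs(L[...,2]-105)<5)&(abs(L[...,0])<85)&(abs(L[...,1])<175)
    q=L[t];
    for a,b in((100,130),(130,160),(-130,-100),(-160,-130)):
        k=q[(q[:,1]>a)&(q[:,1]<b)];print((a,b),np.percentile(k[:,0],[1,99]).round(1))
E
```

```text
scene 105 [(-100, 182), (-96, 122), (-92, 66), (-88, 72), (-84, 70), (-80, 74), (-76, 76), (-72, 71), (-68, 75), (-64, 71), (-60, 32), (-56, 22), (-52, 62), (-48, 31), (-44, 26), (-40, 2), (-36, 46), (-32, 61), (-28, 33), (-24, 3), (-20, 33), (-16, 47), (-12, 30), (-8, 42), (-4, 45), (0, 47), (4, 45), (8, 47), (12, 47), (16, 48), (20, 47), (24, 46), (28, 49), (32, 48), (36, 45), (40, 47), (44, 49), (48, 32), (52, 49), (56, 50), (60, 46), (64, 55), (68, 66), (72, 73), (76, 73), (80, 81), (84, 74), (88, 67), (92, 45), (96, 84), (100, 147)]
scene 97 [(-100, 222), (-96, 66), (-92, 53), (-88, 50), (-84, 53), (-80, 61), (-76, 63), (-72, 43), (-68, 48), (-64, 54), (-60, 170), (-56, 242), (-52, 229), (-48, 235), (-44, 230), (-40, 245), (-36, 234), (-32, 232), (-28, 234), (-24, 238), (-20, 241), (-16, 133), (-12, 139), (-8, 54), (-4, 41), (0, 43), (4, 46), (8, 48), (12, 47), (16, 40), (20, 46), (24, 48), (28, 51), (32, 41), (36, 47), (40, 47), (44, 49), (48, 44), (52, 42), (56, 46), (60, 49), (64, 44), (68, 39), (72, 46), (76, 53), (80, 54), (84, 44), (88, 46), (92, 61), (96, 152), (100, 164)
[... 1112 characters left out ...]
18), (-32, 218), (-28, 212), (-24, 211), (-20, 202), (-16, 170), (-12, 155), (-8, 116), (-4, 62), (0, 55), (4, 56), (8, 56), (12, 57), (16, 60), (20, 60), (24, 60), (28, 59), (32, 58), (36, 56), (40, 55), (44, 55), (48, 57), (52, 58), (56, 58), (60, 57), (64, 56), (68, 53), (72, 54), (76, 57), (80, 58), (84, 59), (88, 57), (92, 56), (96, 58), (100, 87)]
rail pts 39 [-75.93143984  29.62386139 103.69552425] fit x vs y [ 7.14241806e-03 -7.61430258e+01] z med 103.22969681693382
[(np.float64(12.2), np.float64(20.4)), (np.float64(-87.6), np.float64(-72.5)), (np.float64(-67.9), np.float64(-8.8))]
(100, 130) [-74.1  69.7]
(130, 160) [-74.9  69.7]
(-130, -100) [-73.4  70.8]
(-160, -130) [-73.6  71. ]
```

The notch spans about y = -60 to -9 mm of the bath, centred near -34.5. The bath centre is (603.3,-109.35) with yaw 9.8°, and both views agree. I'll lift, turn and carry high over everything, aiming for bath y ≈ -5 so the lip lands beside the notch.

>>> play_rows(commands=[{"x":0,"y":0,"z":-0.01,"wx":0,"wy":0,"wz":0,"grip":0},{"x":0,"y":0,"z":-0.02,"wx":0,"wy":0,"wz":0,"grip":0},{"x":0,"y":0,"z":-0.03,"wx":0,"wy":0,"wz":0,"grip":0},{"x":0,"y":0,"z":-0.03,"wx":0,"wy":0,"wz":0,"grip":0},{"x":0,"y":0,"z":-0.03,"wx":0,"wy":0,"wz":0,"grip":0},{"x":0,"y":0,"z":-0.03,"wx":0,"wy":0,"wz":0,"grip":0},{"x":0,"y":0,"z":-0.02,"wx":0,"wy":0,"wz":2,"grip":0},{"x":0,"y":0,"z":-0.014,"wx":0,"wy":0,"wz":4,"grip":0},{"x":0,"y":0,"z":0,"wx":0,"wy":0,"wz":4,"grip":0},{"x":0,"y":0,"z":0,"wx":0,"wy":0,"wz":2.2,"grip":0},{"x":0,"y":0,"z":0,"wx":0,"wy":0,"wz":0,"grip":0}], squeeze=30)

```text
clock: 5.55
eef_pos: [421.6, 255.5, 291.0]
eef_rot: [3.141, -0.0, 1.742]
wrist_force: [-0.3, 0.1, -1.9]
finger_gap: 9.5
```

>>> play_rows(commands=[{"x":-0.015,"y":0.002,"z":0,"wx":0,"wy":0,"wz":0,"grip":0},{"x":-0.03,"y":0.0038,"z":0,"wx":0,"wy":0,"wz":0,"grip":0},{"x":-0.035,"y":0.0045,"z":0,"wx":0,"wy":0,"wz":0,"grip":0},{"x":-0.035,"y":0.0045,"z":0,"wx":0,"wy":0,"wz":0,"grip":0},{"x":-0.035,"y":0.0045,"z":0,"wx":0,"wy":0,"wz":0,"grip":0},{"x":-0.035,"y":0.0045,"z":0,"wx":0,"wy":0,"wz":0,"grip":0},{"x":-0.035,"y":0.0045,"z":0,"wx":0,"wy":0,"wz":0,"grip":0},{"x":-0.035,"y":0.0045,"z":0,"wx":0,"wy":0,"wz":0,"grip":0},{"x":-0.035,"y":0.0045,"z":0,"wx":0,"wy":0,"wz":0,"grip":0},{"x":-0.035,"y":0.0045,"z":0,"wx":0,"wy":0,"wz":0,"grip":0},{"x":-0.035,"y":0.005,"z":0,"wx":0,"wy":0,"wz":0,"grip":0},{"x":-0.025,"y":0.0035,"z":0,"wx":0,"wy":0,"wz":0,"grip":0},{"x":-0.01,"y":0.0013,"z":0,"wx":0,"wy":0,"wz":0,"grip":0},{"x":0,"y":0,"z":0,"wx":0,"wy":0,"wz":0,"grip":0}])

```text
clock: 7.3
eef_pos: [539.5, -125.2, 290.4]
eef_rot: [-3.141, -0.0, 1.741]
wrist_force: [0.5, 1.1, -2.9]
finger_gap: 10.1
```

```bash
cat > look.py <<'E'
import sys
from h import *
k=sys.argv[1]
s=manip.read_state();print(s["clock"],s["eef_pos"].round(1),np.degrees(s["eef_rot"]).round(2),s["wrist_force"].round(2),s["finger_gap"])
o=[]
for n,R in(("scene",(130,90,310,270)),("side",(230,110,410,320))):
    p,d=manip.camera(n);im=p[:,:,::-1].copy();cv2.imwrite(f"pics/{n}_{k}.png",im);np.save(f"pics/{n}_{k}.npy",d)
    c=im[R[1]:R[3],R[0]:R[2]];o.append(cv2.resize(c,(400,int(400*c.shape[0]/c.shape[1])),interpolation=cv2.INTER_CUBIC))
h=max(x.shape[0] for x in o);o=[cv2.copyMakeBorder(x,0,h-x.shape[0],0,0,0) for x in o]
cv2.imwrite(f"pics/look_{k}.png",np.hstack(o))
E
python3 look.py a
```

```text
7.3 [ 539.5 -125.2  290.4] [-1.7998e+02 -1.0000e-02  9.9770e+01] [ 0.5   1.11 -2.95] 10.09485856526303
```

View pics/look_a.png

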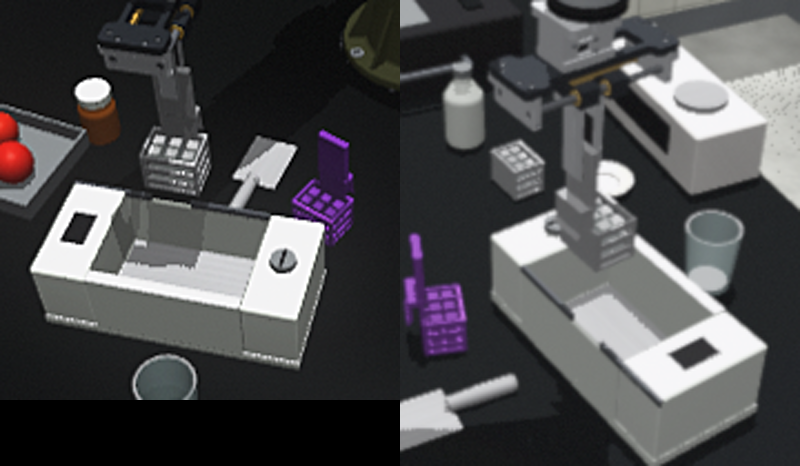

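```bash
cat > chk.py <<'E'
import sys
from h import *
k=sys.argv[1]
lo,hi=float(sys.argv[2]),float(sys.argv[3])
c=np.array([603.3,-109.35]);yaw=np.radians(9.78);Rz=np.array([[np.cos(yaw),-np.sin(yaw)],[np.sin(yaw),np.cos(yaw)]])
for n in("scene","side"):
    K,W=cam(n);d=np.load(f"pics/{n}_{k}.npy");P=cloud(d,K,W);L=np.concatenate([(P[...,:2]-c)@Rz,P[...,2:]],-1)
    t=(L[...,2]>lo)&(L[...,2]<hi)&(abs(L[...,0]+40)<60)&(abs(L[...,1]+15)<70)
    q=L[t];print(n,len(q),"x",np.percentile(q[:,0],[1,50,99]).round(1),"y",np.percentile(q[:,1],[1,50,99]).round(1),"z",np.percentile(q[:,2],[1,99]).round(1))
    r=cv2.minAreaRect(q[:,:2].astype(np.float32));print(np.round(r[0],1),np.round(r[1],1),r[2])
E
python3 chk.py a 229 236; python3 chk.py a 183 225
```

```text
scene 308 x [-69.8 -38.8 -14.9] y [-37.6  -3.7  28.2] z [229.1 235.9]
[-48.5  -5.5] [67.5 67.6] 89.85806274414062
side 232 x [-85.6 -40.7 -16.1] y [-38.9 -20.6  25.5] z [229.1 235.7]
[-50.5  -6.4] [71.1 66.8] 1.6283751726150513
scene 397 x [-67.7 -20.7 -14.5] y [-38.3   0.6  28.5] z [185.1 224.5]
[-40.6  -4.5] [68.2 56.4] 88.06431579589844
side 404 x [-69.1 -55.4 -16.8] y [-39.2 -32.8  27. ] z [184.  224.7]
[-42.5  -4.7] [54.  71.4] 0.583402693271637
```

The held basket sits in line: x about -40, y about -5 in the bath frame, yaw parallel. I'll lower it with the leg still above the rim, then go slowly.

>>> play_rows(commands=[{"x":0,"y":0,"z":0.02,"wx":0,"wy":0,"wz":0,"grip":0},{"x":0,"y":0,"z":0.025,"wx":0,"wy":0,"wz":0,"grip":0},{"x":0,"y":0,"z":0.02,"wx":0,"wy":0,"wz":0,"grip":0},{"x":0,"y":0,"z":0.015,"wx":0,"wy":0,"wz":0,"grip":0},{"x":0,"y":0,"z":0.015,"wx":0,"wy":0,"wz":0,"grip":0},{"x":0,"y":0,"z":0.01,"wx":0,"wy":0,"wz":0,"grip":0},{"x":0,"y":0,"z":0.009,"wx":0,"wy":0,"wz":0,"grip":0},{"x":0,"y":0,"z":0,"wx":0,"wy":0,"wz":0,"grip":0}])

```text
clock: 8.4
eef_pos: [539.6, -124.8, 176.0]
eef_rot: [-3.141, -0.0, 1.742]
wrist_force: [-0.8, 0.1, -2.4]
finger_gap: 10.1
```

```bash
python3 look.py b; python3 chk.py b 114 121;
```

```text
8.4 [ 539.6 -124.8  176. ] [-1.7996e+02 -2.0000e-02  9.9800e+01] [-0.76  0.12 -2.44] 10.07339950450819
scene 228 x [-70.3 -39.3 -15.7] y [-37.2  -3.9  28.7] z [114.1 120.9]
[-48.9  -4.5] [68.  68.1] 89.9051284790039
side 233 x [-84.8 -38.8 -16.5] y [-38.8 -20.4  24.3] z [114.  120.8]
[-50.4  -6.9] [69.8 67.1] 1.8854032754898071
```

View pics/look_b.png

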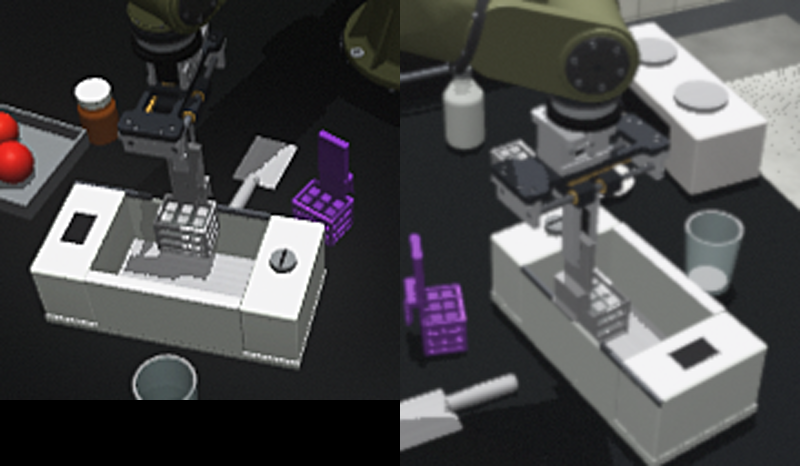

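>>> play_rows(commands=[{"x":0,"y":0,"z":0.004,"wx":0,"wy":0,"wz":0,"grip":0},{"x":0,"y":0,"z":0.004,"wx":0,"wy":0,"wz":0,"grip":0},{"x":0,"y":0,"z":0.004,"wx":0,"wy":0,"wz":0,"grip":0},{"x":0,"y":0,"z":0,"wx":0,"wy":0,"wz":0,"grip":0}])

```text
clock: 9.0
eef_pos: [539.6, -124.8, 164.0]
eef_rot: [-3.141, -0.0, 1.742]
wrist_force: [0.6, 0.2, -2.6]
finger_gap: 9.8
```

>>> play_rows(commands=[{"x":0,"y":0,"z":0.004,"wx":0,"wy":0,"wz":0,"grip":0},{"x":0,"y":0,"z":0.004,"wx":0,"wy":0,"wz":0,"grip":0},{"x":0,"y":0,"z":0.004,"wx":0,"wy":0,"wz":0,"grip":0},{"x":0,"y":0,"z":0,"wx":0,"wy":0,"wz":0,"grip":0}])

```text
clock: 9.5
eef_pos: [539.6, -124.8, 152.0]
eef_rot: [-3.141, -0.0, 1.742]
wrist_force: [0.4, 0.4, -2.6]
finger_gap: 9.6
```

>>> play_rows(commands=[{"x":0,"y":0,"z":0.003,"wx":0,"wy":0,"wz":0,"grip":0},{"x":0,"y":0,"z":0.003,"wx":0,"wy":0,"wz":0,"grip":0},{"x":0,"y":0,"z":0.002,"wx":0,"wy":0,"wz":0,"grip":0},{"x":0,"y":0,"z":0,"wx":0,"wy":0,"wz":0,"grip":0}])

```text
clock: 10.0
eef_pos: [539.7, -124.9, 144.3]
eef_rot: [-3.141, -0.0, 1.742]
wrist_force: [-0.7, -0.2, -1.7]
finger_gap: 9.9
```

>>> play_rows(commands=[{"x":0,"y":0,"z":0.001,"wx":0,"wy":0,"wz":0,"grip":0},{"x":0,"y":0,"z":0,"wx":0,"wy":0,"wz":0,"grip":0}])

```text
clock: 10.25
eef_pos: [539.8, -124.9, 143.4]
eef_rot: [-3.142, -0.0, 1.742]
wrist_force: [-0.4, -0.8, -2.7]
finger_gap: 9.9
```

>>> play_rows(commands=[{"x":0,"y":0,"z":0.001,"wx":0,"wy":0,"wz":0,"grip":0},{"x":0,"y":0,"z":0,"wx":0,"wy":0,"wz":0,"grip":0}])

```text
clock: 10.5
eef_pos: [539.7, -124.9, 142.4]
eef_rot: [-3.141, -0.0, 1.742]
wrist_force: [-0.2, 0.2, -1.7]
finger_gap: 10.1
```

>>> play_rows(commands=[{"x":0,"y":0,"z":0.0007,"wx":0,"wy":0,"wz":0,"grip":0},{"x":0,"y":0,"z":0,"wx":0,"wy":0,"wz":0,"grip":0}])

```text
clock: 10.75
eef_pos: [539.7, -124.9, 141.7]
eef_rot: [-3.141, -0.0, 1.742]
wrist_force: [-0.5, 0.5, -2.5]
finger_gap: 9.9
```

>>> play_rows(commands=[{"x":0,"y":0,"z":0.0005,"wx":0,"wy":0,"wz":0,"grip":0},{"x":0,"y":0,"z":0,"wx":0,"wy":0,"wz":0,"grip":0}])

```text
clock: 11.0
eef_pos: [539.8, -124.9, 141.3]
eef_rot: [3.142, 0.0, 1.742]
wrist_force: [0.2, 0.0, -1.9]
finger_gap: 9.5
```

>>> play_rows(commands=[{"x":0,"y":0,"z":0.0005,"wx":0,"wy":0,"wz":0,"grip":0},{"x":0,"y":0,"z":0,"wx":0,"wy":0,"wz":0,"grip":0}])

```text
clock: 11.25
eef_pos: [539.9, -124.9, 141.2]
eef_rot: [3.141, 0.0, 1.742]
wrist_force: [-1.6, -0.0, 4.8]
finger_gap: 9.6
```

The lip landed on the rail at TCP z = 141.2, with about 7 N of contact. I'll ease off a little and slide towards the notch (tool -x), watching the force.

>>> play_rows(commands=[{"x":0,"y":0,"z":-0.0002,"wx":0,"wy":0,"wz":0,"grip":0},{"x":-0.002,"y":0,"z":0,"wx":0,"wy":0,"wz":0,"grip":0},{"x":-0.002,"y":0,"z":0,"wx":0,"wy":0,"wz":0,"grip":0},{"x":-0.002,"y":0,"z":0,"wx":0,"wy":0,"wz":0,"grip":0}])

```text
clock: 11.75
eef_pos: [541.1, -130.6, 141.2]
eef_rot: [3.141, -0.0, 1.742]
wrist_force: [0.8, 2.8, 6.0]
finger_gap: 9.7
```

>>> play_rows(commands=[{"x":-0.002,"y":0,"z":0,"wx":0,"wy":0,"wz":0,"grip":0},{"x":-0.002,"y":0,"z":0,"wx":0,"wy":0,"wz":0,"grip":0},{"x":-0.002,"y":0,"z":0,"wx":0,"wy":0,"wz":0,"grip":0}])

```text
clock: 12.12
eef_pos: [542.1, -136.5, 141.1]
eef_rot: [3.141, -0.001, 1.742]
wrist_force: [-0.9, 3.1, 5.4]
finger_gap: 9.3
```

>>> play_rows(commands=[{"x":-0.002,"y":0,"z":0,"wx":0,"wy":0,"wz":0,"grip":0},{"x":-0.002,"y":0,"z":0,"wx":0,"wy":0,"wz":0,"grip":0},{"x":-0.002,"y":0,"z":0,"wx":0,"wy":0,"wz":0,"grip":0}])

```text
clock: 12.5
eef_pos: [543.0, -142.4, 141.1]
eef_rot: [3.141, -0.0, 1.742]
wrist_force: [-0.7, 4.3, 4.7]
finger_gap: 10.1
```

>>> play_rows(commands=[{"x":-0.002,"y":0,"z":0,"wx":0,"wy":0,"wz":0,"grip":0},{"x":-0.002,"y":0,"z":0,"wx":0,"wy":0,"wz":0,"grip":0}])

```text
clock: 12.75
eef_pos: [543.6, -146.5, 141.0]
eef_rot: [3.141, -0.0, 1.742]
wrist_force: [-1.4, 2.8, 5.5]
finger_gap: 10.0
```

>>> play_rows(commands=[{"x":-0.0015,"y":0,"z":0,"wx":0,"wy":0,"wz":0,"grip":0},{"x":-0.0015,"y":0,"z":0,"wx":0,"wy":0,"wz":0,"grip":0}])

```text
clock: 13.0
eef_pos: [544.0, -149.7, 140.8]
eef_rot: [-3.141, 0.0, 1.742]
wrist_force: [-0.0, 1.2, 1.6]
finger_gap: 9.6
```

>>> play_rows(commands=[{"x":-0.0015,"y":0,"z":0,"wx":0,"wy":0,"wz":0,"grip":0},{"x":-0.0005,"y":0,"z":0,"wx":0,"wy":0,"wz":0,"grip":0}])

```text
clock: 13.25
eef_pos: [544.1, -151.8, 140.5]
eef_rot: [-3.141, 0.0, 1.742]
wrist_force: [-0.7, 0.2, -2.2]
finger_gap: 9.9
```

The pressure vanished (wrist force back to hanging weight) at bath y about -32, which matches the notch seen. I'll move on to the middle of the play and lower gently.

>>> play_rows(commands=[{"x":-0.0015,"y":0,"z":0,"wx":0,"wy":0,"wz":0,"grip":0},{"x":-0.001,"y":0,"z":0,"wx":0,"wy":0,"wz":0,"grip":0},{"x":0,"y":0,"z":0.0015,"wx":0,"wy":0,"wz":0,"grip":0},{"x":0,"y":0,"z":0.001,"wx":0,"wy":0,"wz":0,"grip":0},{"x":0,"y":0,"z":0,"wx":0,"wy":0,"wz":0,"grip":0}])

```text
clock: 13.88
eef_pos: [544.7, -153.9, 138.3]
eef_rot: [-3.141, -0.0, 1.742]
wrist_force: [0.3, 0.3, -1.7]
finger_gap: 9.9
```

>>> play_rows(commands=[{"x":0,"y":0,"z":0.001,"wx":0,"wy":0,"wz":0,"grip":0},{"x":0,"y":0,"z":0.001,"wx":0,"wy":0,"wz":0,"grip":0},{"x":0,"y":0,"z":0,"wx":0,"wy":0,"wz":0,"grip":0}])

```text
clock: 14.25
eef_pos: [544.7, -153.9, 136.3]
eef_rot: [-3.141, -0.0, 1.742]
wrist_force: [0.6, -0.8, -1.8]
finger_gap: 9.8
```

>>> play_rows(commands=[{"x":0,"y":0,"z":0.001,"wx":0,"wy":0,"wz":0,"grip":0},{"x":0,"y":0,"z":0.001,"wx":0,"wy":0,"wz":0,"grip":0},{"x":0,"y":0,"z":0,"wx":0,"wy":0,"wz":0,"grip":0}])

```text
clock: 14.62
eef_pos: [544.7, -153.9, 134.3]
eef_rot: [-3.141, -0.0, 1.742]
wrist_force: [-0.7, -0.7, -2.1]
finger_gap: 9.6
```

>>> play_rows(commands=[{"x":0,"y":0,"z":0.001,"wx":0,"wy":0,"wz":0,"grip":0},{"x":0,"y":0,"z":0,"wx":0,"wy":0,"wz":0,"grip":0}])

```text
clock: 14.88
eef_pos: [544.8, -154.0, 133.4]
eef_rot: [-3.142, -0.0, 1.742]
wrist_force: [0.1, -0.1, -1.7]
finger_gap: 10.0
```

>>> play_rows(commands=[{"x":0,"y":0,"z":0.0006,"wx":0,"wy":0,"wz":0,"grip":0},{"x":0,"y":0,"z":0,"wx":0,"wy":0,"wz":0,"grip":0}])

```text
clock: 15.12
eef_pos: [544.8, -153.9, 132.8]
eef_rot: [-3.142, 0.0, 1.742]
wrist_force: [0.1, -1.0, -1.8]
finger_gap: 9.8
```

>>> play_rows(commands=[{"x":0,"y":0,"z":0.0005,"wx":0,"wy":0,"wz":0,"grip":0},{"x":0,"y":0,"z":0,"wx":0,"wy":0,"wz":0,"grip":0}])

```text
clock: 15.38
eef_pos: [544.8, -153.9, 132.3]
eef_rot: [3.142, 0.0, 1.742]
wrist_force: [-0.2, -0.0, -1.9]
finger_gap: 9.6
```

>>> play_rows(commands=[{"x":0,"y":0,"z":0.0003,"wx":0,"wy":0,"wz":0,"grip":0},{"x":0,"y":0,"z":0,"wx":0,"wy":0,"wz":0,"grip":0}])

```text
clock: 15.62
eef_pos: [544.8, -153.9, 132.2]
eef_rot: [3.141, 0.0, 1.742]
wrist_force: [-1.4, 0.2, 1.2]
finger_gap: 9.6
```

```bash
python3 look.py c
```

```text
15.625 [ 544.8 -153.9  132.2] [1.7999e+02 1.0000e-02 9.9800e+01] [-1.41  0.17  1.21] 9.563454232918154
```

View pics/look_c.png

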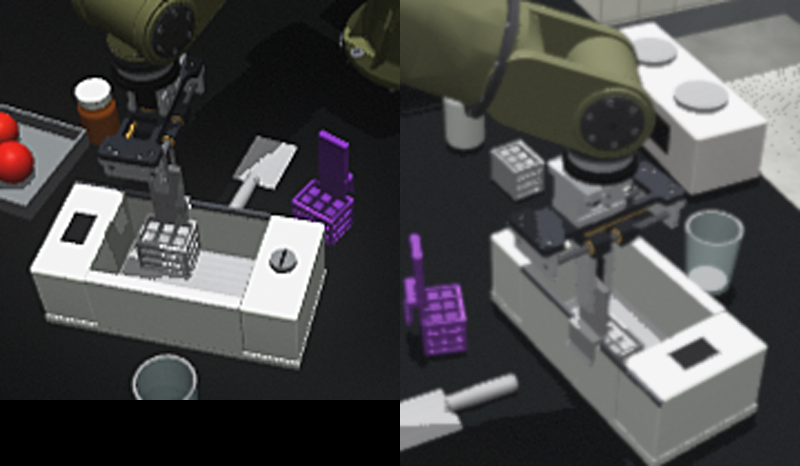

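Contact came at 132.2 mm, exactly 9 mm below the rail ride height, so the lip is home. I'll release with a slow opening.

>>> play_rows(commands=[{"x":0,"y":0,"z":0,"wx":0,"wy":0,"wz":0,"grip":0.11},{"x":0,"y":0,"z":0,"wx":0,"wy":0,"wz":0,"grip":0.13},{"x":0,"y":0,"z":0,"wx":0,"wy":0,"wz":0,"grip":0.16},{"x":0,"y":0,"z":0,"wx":0,"wy":0,"wz":0,"grip":0.19},{"x":0,"y":0,"z":0,"wx":0,"wy":0,"wz":0,"grip":0.22},{"x":0,"y":0,"z":0,"wx":0,"wy":0,"wz":0,"grip":0.25},{"x":0,"y":0,"z":0,"wx":0,"wy":0,"wz":0,"grip":0.3},{"x":0,"y":0,"z":0,"wx":0,"wy":0,"wz":0,"grip":0.4},{"x":0,"y":0,"z":0,"wx":0,"wy":0,"wz":0,"grip":0.5},{"x":0,"y":0,"z":0,"wx":0,"wy":0,"wz":0,"grip":0.6},{"x":0,"y":0,"z":0,"wx":0,"wy":0,"wz":0,"grip":0.6}], squeeze=10)

```text
clock: 17.1
eef_pos: [544.8, -153.9, 132.1]
eef_rot: [3.142, 0.0, 1.742]
wrist_force: [0.5, 1.0, -0.1]
finger_gap: 56.3
```

```bash
python3 look.py d
```

```text
17.1 [ 544.8 -153.9  132.1] [180.    0.   99.8] [ 0.47  1.   -0.08] 56.26976721738631
```

View pics/look_d.png

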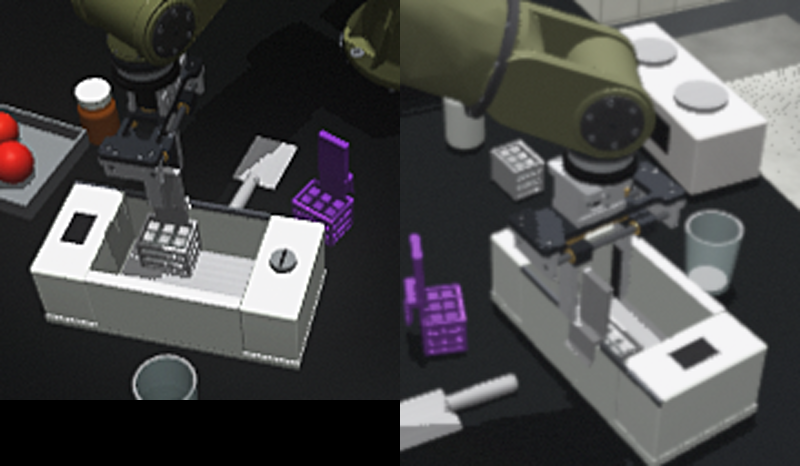

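The basket hangs with the fingers clear of the handle on both sides (side view: handle at about x = 590, fingers either side). Retreating straight up.

>>> play_rows(commands=[{"x":0,"y":0,"z":-0.01,"wx":0,"wy":0,"wz":0,"grip":0.7},{"x":0,"y":0,"z":-0.02,"wx":0,"wy":0,"wz":0,"grip":0.7},{"x":0,"y":0,"z":-0.03,"wx":0,"wy":0,"wz":0,"grip":0.7},{"x":0,"y":0,"z":-0.04,"wx":0,"wy":0,"wz":0,"grip":0.7},{"x":0,"y":0,"z":-0.04,"wx":0,"wy":0,"wz":0,"grip":0.7},{"x":0,"y":0,"z":-0.04,"wx":0,"wy":0,"wz":0,"grip":0.7},{"x":0,"y":0,"z":0,"wx":0,"wy":0,"wz":0,"grip":0.7}])

```text
clock: 18.08
eef_pos: [545.4, -154.1, 315.8]
eef_rot: [3.136, 0.003, 1.742]
wrist_force: [-0.4, -0.4, 0.4]
finger_gap: 66.0
```

```bash
python3 look.py e; python3 - <<'E'
from h import *
c=np.array([603.3,-109.35]);yaw=np.radians(9.78);Rz=np.array([[np.cos(yaw),-np.sin(yaw)],[np.sin(yaw),np.cos(yaw)]])
for n in("scene","side"):
    K,W=cam(n);d=np.load(f"pics/{n}_e.npy");P=cloud(d,K,W);L=np.concatenate([(P[...,:2]-c)@Rz,P[...,2:]],-1)
    im=cv2.imread(f"pics/{n}_e.png")
    m=(abs(L[...,0]+62)<40)&(abs(L[...,1]+34)<40)
    h=L[m&(L[...,2]>112)&(L[...,2]<185)];print(n,"handle top z",np.percentile(h[:,2],99).round(1),"y rng",np.percentile(h[:,1],[2,98]).round(1))
    for a,b in((112,125),(125,140),(140,155),(155,166)):
        k=h[(h[:,2]>a)&(h[:,2]<b)];print("  z",a,b,"x",np.percentile(k[:,0],[5,50,95]).round(1),len(k))
    b=L[m&(L[...,2]>70)&(L[...,2]<90)&(L[...,0]>-66)&(L[...,0]<-10)];print(" basket top",np.percentile(b,[2,98],axis=0).round(1).tolist(),len(b))
    r=cv2.minAreaRect(h[h[:,2]>160][:,:2].astype(np.float32));print(r)
E
```

```text
18.075 [ 545.4 -154.1  315.8] [1.797e+02 1.600e-01 9.980e+01] [-0.44 -0.45  0.42] 66.00339951061913
scene handle top z 174.0 y rng [-54.9 -12. ]
  z 112 125 x [-63.6 -60.6 -57.7] 54
  z 125 140 x [-63.6 -59.5 -57.4] 48
  z 140 155 x [-61.8 -58.4 -55.6] 66
  z 155 166 x [-61.8 -57.8 -55.3] 39
 basket top [[-65.7, -66.7, 70.5], [-24.7, -1.1, 87.9]] 222
((-59.98552703857422, -33.71565246582031), (13.54848575592041, 43.83344650268555), 1.8077011108398438)
side handle top z 172.7 y rng [-57.3 -13.4]
  z 112 125 x [-70.8 -68.9 -62.7] 52
  z 125 140 x [-69.9 -67.8 -60.7] 73
  z 140 155 x [-69.2 -67.2 -62.6] 64
  z 155 166 x [-68.3 -66.7 -59.6] 56
 basket top [[-50.4, -69.1, 70.2], [-22.9, -25.1, 75.8]] 77
((-62.50279998779297, -35.165382385253906), (44.39582061767578, 12.869568824768066), 86.80526733398438)
```

View pics/look_e.png

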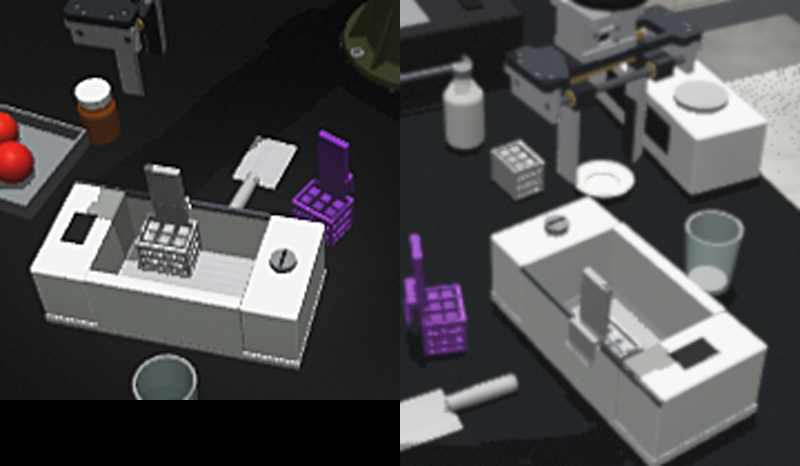

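```bash
python3 - <<'E'
from h import *
from scipy.optimize import least_squares
c=np.array([603.3,-109.35]);yaw=np.radians(9.78);Rz=np.array([[np.cos(yaw),-np.sin(yaw)],[np.sin(yaw),np.cos(yaw)]])
for n in("scene","side"):
    K,W=cam(n)
    for tag in("e",):
        d=np.load(f"pics/{n}_{tag}.npy");P=cloud(d,K,W);L=np.concatenate([(P[...,:2]-c)@Rz,P[...,2:]],-1)
        h=L[(abs(L[...,0]+62)<20)&(abs(L[...,1]+34)<18)&(L[...,2]>112)&(L[...,2]<164)]
        f=least_squares(lambda p:p[0]+p[1]*(h[:,2]-140)+p[2]*(h[:,1]+34)-h[:,0],[-62,0,0],loss="soft_l1");print(n,f.x,len(h))
    # same fit on the bench before picking, holder yaw 21.9
    d=np.load(f"pics/{n}0.npy");P=cloud(d,K,W);a=np.radians(21.9);R2=np.array([[np.cos(a),-np.sin(a)],[np.sin(a),np.cos(a)]])
    L=np.concatenate([(P[...,:2]-[422.4,254.9])@R2,P[...,2:]],-1)
    h=L[(abs(L[...,0])<15)&(abs(L[...,1])<18)&(L[...,2]>88)&(L[...,2]<138)]
    if len(h)>20:
        f=least_squares(lambda p:p[0]+p[1]*(h[:,2]-115)+p[2]*h[:,1]-h[:,0],[0,0,0],loss="soft_l1");print(" bench ref",f.x,len(h))
E
```

```text
scene [-5.88455311e+01  6.52849946e-02  1.54268231e-03] 150
 bench ref [ 3.35658768  0.00601395 -0.00506227] 165
side [-6.79234932e+01  5.35042153e-02  9.34636557e-03] 154
 bench ref [-5.51072884 -0.01311718 -0.00727777] 104
```

The tilt measures about 0.06 rad. That is the play the throat allows, and it is under the 0.1 limit. The lip is parallel to the wall, and height and position are right. Handing in.

```bash
python3 -c "
from cell import manip
print(manip.sign_off())"
```

```text
the job is handed in; nothing more can be done
None
```

The steel basket is hanging in the notch on the bath's front wall, released, and the job is handed in at about 18 s. `sign_off` gave no verdict, so the result rests on my own checks.

**What I did:** I pinched the lipped basket by its handle and carried it high over the other things. I landed the lip on the rail at bath y ≈ -5 mm. I then slid it along with about 5 to 8 N on the rail until the pressure vanished near y = -32 mm. After centring in the notch at y ≈ -34 mm, I lowered it and felt contact 9.0 mm below the rail ride height. I opened the fingers slowly and backed straight up.

**Last checks:**
- **Position:** the lip is home in the notch at y ≈ -34 mm. The underside is about 26 mm up, from the 9 mm drop and from the handle's top at about 171 mm after correcting for camera bias.
- **Lip angle:** parallel to the wall within about 0.01 rad.
- **Tilt:** after release the basket leans about 0.06 rad (scene view 0.065, side view 0.054). That is close to the 5 mm play in the throat and under the 0.1 limit, but it does not hang perfectly vertical.
- **Bystanders:** the arm never went near the other things. They look unmoved where the last pictures show them, but I did not measure each one.

**Disagreements:** the two fixed cameras differed by about 3.5 mm in x on the bath wall, so I used their mean. The sideways force stayed within noise as the lip went over the wall, which supports that. My first move call was refused because its rows were incomplete; nothing moved.

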